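Scoop nuts onto the kitchen scale

TASK

Take the scoop from the chopping board and use it to move at least three of the nuts from the tub into the pan of the scale, in one scoopful or more. Do not touch the nuts with the gripper and spill none: the others stay in the tub or go into the pan too. Then lay the scoop back upright on the chopping board, wholly on it, let go, and leave the lime, the spoon and the knife where they are.

Things in the scene. Friction and masses are not known exactly. Their poses are not given: they have to be found in the camera images.
- tub: fixed white plastic tub, open on top, with upright walls 4 mm thick, left or right of the board: 238 mm long (x) by 164 mm wide (y) outside, rim 50 mm above the table. Origin: centre of its underside, on the table; +x is the end away from the robot
- tub_floor (a point): centre of the tub's flat inner floor, 4 mm above the table; the floor is 230 mm long (x = +-115 mm) by 156 mm wide (y = +-78 mm). The nuts lie in its +x half; about 110 mm of floor at the -x end is free
- scoop: metal scoop, 130 to 210 g, level on the board: flat-floored shovel 100 mm long (x) by 92 mm wide, floor 2 mm thick, open in front. Side walls 3 mm thick, 40 mm high, from the back to x = +25 mm (the front 25 mm of the floor has no sides); back wall 40 mm high at x = -50 mm, with a 20 mm wide post that carries the handle. Origin: centre of its underside; x to the lip, z up
- scoop_lip (a point): middle of the scoop's open front edge, 50 mm ahead (x) of its origin, at its underside
- scoop_grip (a point): middle of the scoop's handle: a flat-sided dark wooden bar along the scoop's x, over the bowl, 88 mm long (x = -55 to +33 mm), 18 mm wide (y), 66 to 90 mm above the underside. The point is 78 mm above the underside and 5 mm behind the origin, close above the centre of mass
- scoop_bowl (a point): point inside the scoop, 20 mm above its origin
- scale: fixed white kitchen scale 150 x 150 mm, 70 mm high, with a low round metal pan on top, on the other side of the board from the tub. Origin: centre of its underside, on the table; its dial faces its -x
- pan (a point): point on the axis of the scale's round pan, in mid-depth, 109 mm above the table. The pan's inner floor is 25 mm below it (84 mm above the table), inner radius 76 mm at the floor and 108 mm at the rim, which is 130 mm above the table
- board: fixed light wooden chopping board 220 mm (x) by 200 mm (y), 15 mm thick, in the middle before the robot. Origin: centre of its underside
- lime: bystander: lime, 44 mm, between the board and one of its neighbours. Origin at its underside
- spoon: bystander: metal table spoon, 170 mm, lying on the other side of the board
- knife: bystander: kitchen knife, 270 mm, lying beyond the board
- nut1: one of six alike brown nuts in the shell, egg-shaped, 26 mm thick and 31 mm long, 10 to 16 g, hard, smooth; it rolls. Origin: its centre
- nut2: one of six alike brown nuts in the shell, egg-shaped, 26 mm thick and 31 mm long, 10 to 16 g, hard, smooth; it rolls. Origin: its centre
- nut3: one of six alike brown nuts in the shell, egg-shaped, 26 mm thick and 31 mm long, 10 to 16 g, hard, smooth; it rolls. Origin: its centre
- nut4: one of six alike brown nuts in the shell, egg-shaped, 26 mm thick and 31 mm long, 10 to 16 g, hard, smooth; it rolls. Origin: its centre
- nut5: one of six alike brown nuts in the shell, egg-shaped, 26 mm thick and 31 mm long, 10 to 16 g, hard, smooth; it rolls. Origin: its centre
- nut6: one of six alike brown nuts in the shell, egg-shaped, 26 mm thick and 31 mm long, 10 to 16 g, hard, smooth; it rolls. Origin: its centre
Not all that is in view belongs to the job. What is meant by the scale is not blue, and is the smaller of those in its own colour.

How it is judged:
On the way:
1. the scoop, with at least one nut in it, is lifted clear of the tub (height (world z) of scoop above 0.08 m and distance between any of nut1, nut2, nut3, nut4, nut5, nut6 and scoop_bowl below 0.065 m), for 0.2 s.
At the end, for the whole second after the job is handed in: At least three nuts in the scale's pan (within 110 mm of its mid point), the others in the pan or between the tub's walls, all at rest; the scoop at rest on the board, upright within 0.12 rad, its origin within 85 mm of the board's centre seen from above and below 22 mm height ((distance between each of nut1, nut2, nut3 and pan below 0.11 m or distance between each of nut1, nut2, nut4 and pan below 0.11 m or distance between each of nut1, nut2, nut5 and pan below 0.11 m or distance between each of nut1, nut2, nut6 and pan below 0.11 m or distance between each of nut1, nut3, nut4 and pan below 0.11 m or distance between each of nut1, nut3, nut5 and pan below 0.11 m or distance between each of nut1, nut3, nut6 and pan below 0.11 m or distance between each of nut1, nut4, nut5 and pan below 0.11 m or distance between each of nut1, nut4, nut6 and pan below 0.11 m or distance between each of nut1, nut5, nut6 and pan below 0.11 m or distance between each of nut2, nut3, nut4 and pan below 0.11 m or distance between each of nut2, nut3, nut5 and pan below 0.11 m or distance between each of nut2, nut3, nut6 and pan below 0.11 m or distance between each of nut2, nut4, nut5 and pan below 0.11 m or distance between each of nut2, nut4, nut6 and pan below 0.11 m or distance between each of nut2, nut5, nut6 and pan below 0.11 m or distance between each of nut3, nut4, nut5 and pan below 0.11 m or distance between each of nut3, nut4, nut6 and pan below 0.11 m or distance between each of nut3, nut5, nut6 and pan below 0.11 m or distance between each of nut4, nut5, nut6 and pan below 0.11 m) and (distance between nut1 and pan below 0.11 m or (horizontal distance between nut1 and tub_floor below 0.14 m and y of nut1 in the frame of tub between -0.08 and 0.08 m)) and (distance between nut2 and pan below 0.11 m or (horizontal distance between nut2 and tub_floor below 0.14 m and y of nut2 in the frame of tub between -0.08 and 0.08 m)) and (distance between nut3 and pan below 0.11 m or (horizontal distance between nut3 and tub_floor below 0.14 m and y of nut3 in the frame of tub between -0.08 and 0.08 m)) and (distance between nut4 and pan below 0.11 m or (horizontal distance between nut4 and tub_floor below 0.14 m and y of nut4 in the frame of tub between -0.08 and 0.08 m)) and (distance between nut5 and pan below 0.11 m or (horizontal distance between nut5 and tub_floor below 0.14 m and y of nut5 in the frame of tub between -0.08 and 0.08 m)) and (distance between nut6 and pan below 0.11 m or (horizontal distance between nut6 and tub_floor below 0.14 m and y of nut6 in the frame of tub between -0.08 and 0.08 m)) and linear speed of each of nut1, nut2, nut3, nut4, nut5, nut6 below 0.05 m/s and horizontal distance between scoop and board below 0.085 m and height (world z) of scoop below 0.022 m and angle between scoop's own z axis and vertical below 0.12 rad and linear speed of scoop below 0.03 m/s); the robot touches nothing.
It fails at once if the fingers press on a nut (over 0.5 N) (contact force between the fingers and nut1 above 0.5 N or contact force between the fingers and nut2 above 0.5 N or contact force between the fingers and nut3 above 0.5 N or contact force between the fingers and nut4 above 0.5 N or contact force between the fingers and nut5 above 0.5 N or contact force between the fingers and nut6 above 0.5 N).
It fails at once if the lime, spoon or knife is moved by more than 30 mm (distance of any of lime, spoon, knife from where it was at the start of the episode above 0.03 m).
It also fails if it takes over 64 s, if anything falls off the work surface, if the arm or the gripper's body presses on something with over 40 N, if the wrist force passes 120 N, or if a joint passes its speed limit or range.

ROBOT

A 7-joint arm with a two-finger parallel gripper is mounted at the origin on the work surface. World frame = base frame: x ahead of the robot, y to its left, z up, the work surface at z = 0. Lengths are in m, angles in rad, forces in N, time in s.
With the tool pointing down it reaches from about 0.425 to 0.8 m from the base axis. Payload 8.3 kg.
Tool frame: the origin (TCP) lies on the mounting face of the last link; the fingertips stand 173 mm ahead of it and the grasp point (between the pads) lies 155 mm ahead of it; z points along the fingers, y is the line along which they close (so a half turn about z gives the same grasp; the last joint's range is limited). The gripper opens to 85 mm and grips with 20 to 120 N. Pads are 22 mm wide; open, the fingers measure 114 mm over their backs; the gripper's body (76 mm by 85 mm) begins 54 mm behind the grasp point. The pads swing forward as they close: fully open they stand 13 mm farther back than shut.
Start: joints at [-1.325, 0.383, 0.016, 1.37, -0.006, 1.388, -0.046], TCP at [0.19, 0.595, 0.405] pointing down, gripper open.
Joint ranges: [-2.95, 2.95], [-0.25, 2.06], [-1.52, 1.56], [0.18, 2.33], [-1.44, 4.58], [0.02, 2.06], [-3.01, 3.01]. Speed limits (rad/s): [2.39, 2.39, 3.01, 3.01, 3.14, 3.14, 3.14].

INTERFACE

Orientations are given as a rotation vector (axis times angle).
In Python, from station import r, optics gives the robot as it stands.
- The arm moves only by the tool send_rows, never from a script. Its argument "moves" is a list of rows, each a list of 3 entries, a list of its own where there are three numbers: the turn, a rotation vector about the tool's x, y, z in degrees, then the shift along the tool's x, y, z in mm, then the finger opening in mm, from 0 to 85.4. In form: [[[wx, wy, wz], [x, y, z], grip], ...]. A call has 1 to 10 rows; each row is the pose to reach, as a shift and turn from the pose commanded when the call began, along the tool's axes at that moment; what a row does not reach only later rows make up. A row lasts 1/12 s, in which the tool goes at most 41.7 mm and 7.16 degrees, less where a joint would pass 70% of its speed; a pose out of reach is approached as far as the arm can. A call with a gripper value outside its range is refused whole. The fingers move at their own pace and stop on an object; the grip force is fixed at half the most. Time passes only in rows, so rows that repeat a pose let the fingers close. It gives the time, the measured TCP pose, the force, the opening and the grip force at its end, in the units of the state.
- r.read_state(): the state, without advancing time (a new reading comes with each control period).
- optics.get_image(name): name is "scene" or "top" or "wrist"; returns a dict with "image" (400x640x3 uint8, red, green, blue), "range_z" (400x640 float32, m along the optical axis (not along the pixel's ray), 0 where there is no reading), "fx", "fy", "cx", "cy" (pixels), "view" (4x4, takes a point from world to camera coordinates). Camera axes: x right, y down, z forward; pixel columns grow to the right and rows downward; lengths in m; the calibration is good to about 2 mm. A picture is of the moment at which its call begins.
- r.hand_in(): hands the job in; it is judged then, once.
The state is a dict: "time_s": time; "joint_pos": joint angles; "qvel": joint speeds; "tau": joint torques, N m; "ee_pos": TCP position; "orientation": TCP orientation; "wrist_force": force on the tool from outside, world axes, zero at the start; "torque": the same for the moment, N m; "width": finger opening in m; "finger_force": force on a finger pad.
Only numpy, scipy, OpenCV 4.12 (cv2) and the standard library are available. Lean on these libraries where they do the work, as an engineer would, in place of code of your own. Each camera call takes 0.05 s, during which the arm holds its last target. There are 200 camera calls.

## Working session

There is one attempt and no reset: what is moved stays moved. The work goes in short steps, Python scripts to look and compute and a tool call to move; the robot and the scene stay as the last step left them, time stands still between calls to the robot, and variables do not carry over. Pictures are saved under pics/ and viewed, at most 10 in all, crops included, and the job is handed in when it is done.

Besides the shell and the picture viewer there is one more tool, called after "Emit:" in YAML: its name, and indented under it one key for each argument. send_rows: Moves the arm, as the interface text tells. Its arguments: {"type":"object","properties":{"moves":{"type":"array","items":{"type":"array"}}},"required":["moves"]}

```bash
ls; mkdir -p pics; cat > h.py <<'E'
import numpy as np, cv2
from scipy.spatial.transform import Rotation as R
from station import r, optics
def pts(d):
    z=d["range_z"]; v,u=np.mgrid[:z.shape[0],:z.shape[1]]
    P=np.stack([(u-d["cx"])/d["fx"]*z,(v-d["cy"])/d["fy"]*z,z,np.ones_like(z)],-1)
    W=P@np.linalg.inv(d["view"]).T
    W=W[...,:3]; W[z<=0]=np.nan
    return W
def save(n,img): cv2.imwrite("pics/"+n,cv2.cvtColor(img,cv2.COLOR_RGB2BGR))
E
python3 - <<'E'
from h import *
s=r.read_state(); print({k:np.round(v,3) for k,v in s.items()})
for n in ("top","scene"):
    d=optics.get_image(n); save(n+"0.png",d["image"]); np.savez(n+"0.npz",**d)
    print(n,d["fx"],d["cx"],d["cy"],np.linalg.inv(d["view"]).round(3).tolist())
E
```

```text
pics
{'time_s': np.float64(0.0), 'joint_pos': array([-1.325,  0.384,  0.016,  1.371, -0.006,  1.388, -0.047]), 'qvel': array([ 0.   ,  0.   ,  0.   , -0.   ,  0.003, -0.001, -0.002]), 'tau': array([ 1.0000e-03, -6.2762e+01,  8.4400e-01, -3.7182e+01,  1.6000e-02,
        1.4000e-02, -0.0000e+00]), 'ee_pos': array([0.19 , 0.595, 0.404]), 'orientation': array([-4.830e-01, -3.104e+00,  3.000e-03]), 'wrist_force': array([-0.545,  0.611, -0.348]), 'torque': array([ 0.049, -0.03 ,  0.017]), 'finger_force': np.float64(0.0), 'width': np.float64(0.085)}
top 366.5630317327433 313.88124105856855 196.6160947331314 [[-0.013, -0.988, 0.153, 0.321], [-1.0, 0.009, -0.028, 0.128], [0.026, -0.153, -0.988, 1.116], [0.0, 0.0, 0.0, 1.0]]
scene 364.3138655113612 322.20213730407716 200.46289346851825 [[0.386, 0.511, -0.768, 1.255], [0.922, -0.217, 0.32, -0.225], [-0.003, -0.832, -0.555, 0.675], [0.0, 0.0, 0.0, 1.0]]
```

View pics/top0.png

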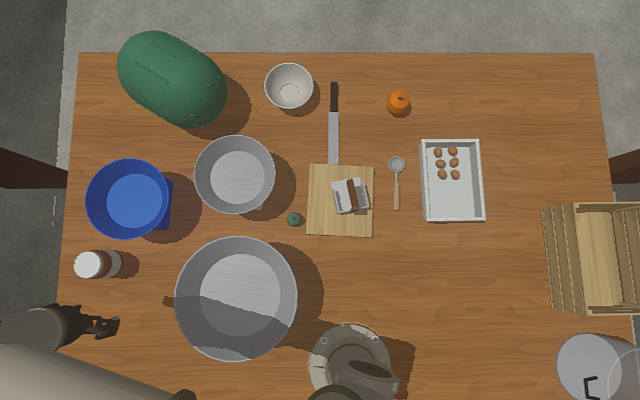

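View pics/scene0.png

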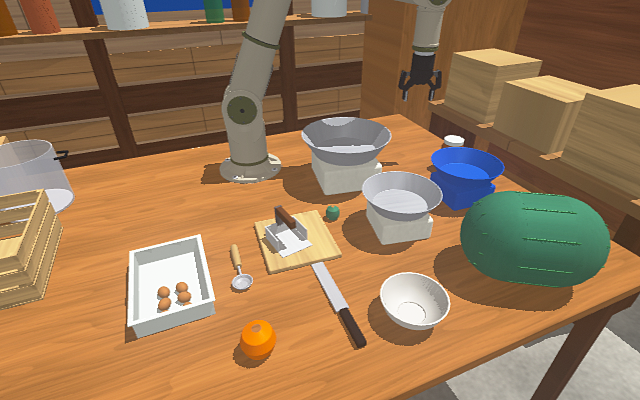

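The top view shows the board at (340,200), the scoop at (352,195), the tub at (452,180) with six nuts near (447,163), the small white scale at (235,175), the lime at (294,219), the spoon at (396,180) and the knife at (333,125). Next I'll measure these.

```bash
python3 - <<'E'
from h import *
d=dict(np.load("top0.npz")); W=pts(d); im=d["image"]; X,Y,Z=W[...,0],W[...,1],W[...,2]
hsv=cv2.cvtColor(im,cv2.COLOR_RGB2HSV); H,S,V=[hsv[...,i].astype(int) for i in range(3)]
def box(m,name):
    p=W[m][:,:2]; p=p[~np.isnan(p).any(1)].astype(np.float32)
    (c,s,a)=cv2.minAreaRect(p*1000); print(name,len(p),"c",np.round(c,1),"size",np.round(s,1),"ang",round(a,1),"z",np.nanmin(Z[m]).round(3),np.nanmax(Z[m]).round(3))
def roi(u0,u1,v0,v1):
    m=np.zeros(Z.shape,bool); m[v0:v1,u0:u1]=1; return m
box(roi(410,495,130,230)&(Z>.04)&(Z<.06),"tubrim")
box(roi(300,380,160,240)&(Z>.010)&(Z<.02),"board")
m=roi(325,375,170,222); box(m&(Z>.095),"handle"); box(m&(Z>.03),"scoop>30"); box(m&(Z>.045)&(Z<.07),"walls"); box(m&(S<60)&(V>120),"metal")
m=roi(185,285,125,225)&(Z>.120)&(Z<.14); box(m,"panrim")
p=(W[m][:,:2]*1000).astype(np.float32); print(cv2.minEnclosingCircle(p))
m=roi(425,482,140,220)&(S>90)&(Z>.01)
n,l,st,c=cv2.connectedComponentsWithStats(m.astype(np.uint8))
for i in range(1,n):
    if st[i,4]>15: 
        q=W[l==i]; print("nut",st[i,4],c[i].round(1),np.nanmean(q,0).round(3),np.nanmax(q[:,2]).round(3))
box(roi(284,304,208,230)&(Z>.01)&(Z<.06),"lime")
box(roi(385,410,150,215)&(Z>.004),"spoon")
cv2.imwrite("pics/crop0.png",cv2.cvtColor(cv2.resize(im[155:245,295:395],None,fx=6,fy=6,interpolation=cv2.INTER_CUBIC),cv2.COLOR_RGB2BGR))
print("tub floor z",np.nanmedian(Z[195:212,435:475]))
E
```

```text
tubrim 1062 c [ 536.8 -318.3] size [250.  178.6] ang 0.1 z 0.04 0.057
board 4099 c [487.   18.1] size [199.7 228.4] ang 86.3 z 0.01 0.02
handle 209 c [485.  -9.] size [88.3 20. ] ang 10.2 z 0.095 0.11
scoop>30 387 c [484.9  -8.5] size [88.3 92.5] ang 10.7 z 0.031 0.11
walls 110 c [480.6  -9.4] size [79.2 92.6] ang 10.8 z 0.045 0.069
metal 618 c [497.  -11.7] size [101.8 103.3] ang 10.8 z 0.01 0.106
panrim 896 c [540.5 318.9] size [220.7 219.1] ang 89.1 z 0.12 0.134
((540.5283813476562, 319.0594482421875), 111.71257019042969)
nut 60 [437.5 151.7] [ 0.627 -0.288  0.026] 0.033
nut 61 [452.3 150.1] [ 0.632 -0.334  0.026] 0.033
nut 56 [453.5 161.9] [ 0.594 -0.335  0.026] 0.033
nut 59 [439.9 163.3] [ 0.59  -0.293  0.025] 0.034
nut 59 [441.5 173.4] [ 0.558 -0.295  0.026] 0.032
nut 59 [454.8 174.1] [ 0.556 -0.337  0.026] 0.031
lime 153 c [424.5 159. ] size [38.7 39.3] ang 89.3 z 0.017 0.048
spoon 355 c [ 537.8 -165.2] size [ 68.9 201.2] ang 87.4 z 0.004 0.025
tub floor z 0.0035978205768470994
```

View pics/crop0.png

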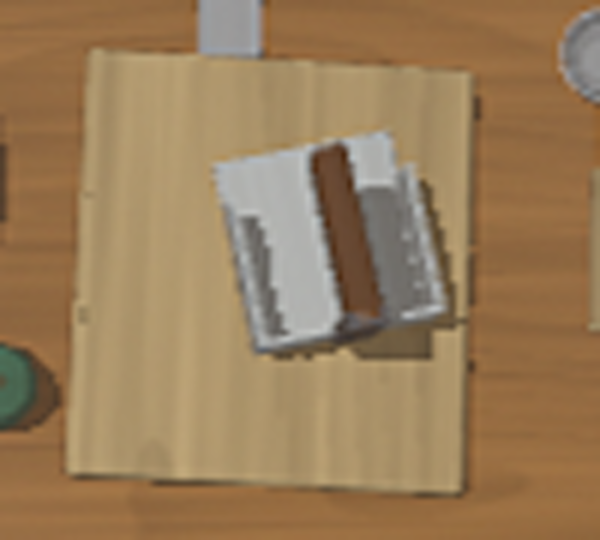

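```bash
cat >> h.py <<'E'
F=np.diag([1.,-1,-1])
def tool(G,yaw,pitch):   # grasp point m, deg; pitch>0 = lip down. tool x = scoop x
    Rt=R.from_euler("ZY",[yaw,pitch],degrees=True)*R.from_matrix(F)
    return Rt, np.array(G)-Rt.apply([0,0,.155])
def now():
    s=r.read_state(); return R.from_rotvec(s["orientation"]), np.array(s["ee_pos"])
def gnow():
    Rt,p=now(); e=(Rt*R.from_matrix(F)).as_euler("ZYX",degrees=True)
    return (p+Rt.apply([0,0,.155])).round(4), e.round(2)
def rows(targets,start=None):
    R0,p0=start or now()
    for t in targets:
        Rt,p=tool(*t); print([np.round((R0.inv()*Rt).as_rotvec(degrees=True),1).tolist(),np.round(R0.inv().apply(p-p0)*1000,1).tolist()])
    return Rt,p
E
python3 - <<'E'
from h import *
d=dict(np.load("top0.npz")); W=pts(d)
print("bigpan max z",np.nanmax(W[235:362,172:300,2][W[235:362,172:300,0]>.1]).round(3))
print(gnow())
s=rows([((.34,.29,.25),90,0)]); s=rows([((.488,-.008,.20),20,0)],s); s=rows([((.488,-.008,.16),10.7,0)],s)
E
```

```text
bigpan max z 0.183
(array([0.1898, 0.5951, 0.2488]), array([1.6231e+02, 0.0000e+00, 1.0000e-01]))
[[-0.1, 0.1, 72.3], [-235.8, -245.3, -0.8]]
[[0.0, 0.0, 70.0], [-298.0, 148.0, 50.0]]
[[0.0, 0.0, 9.3], [0.0, 0.0, 40.0]]
```

Emit:
send_rows:
  moves:
    - [[0,0,65],[-236,-245,0],85]
    - [[0,0,65],[-236,-245,0],85]
    - [[0,0,65],[-236,-245,0],85]
    - [[0,0,65],[-236,-245,0],85]
    - [[0,0,65],[-236,-245,0],85]
    - [[0,0,65],[-236,-245,0],85]
    - [[0,0,65],[-236,-245,0],85]
    - [[0,0,65],[-236,-245,0],85]
    - [[0,0,65],[-236,-245,0],85]
    - [[0,0,65],[-236,-245,0],85]

```text
time_s: 0.93
ee_pos: [0.342, 0.2869, 0.4048]
orientation: [-2.091, -2.345, -0.0]
wrist_force: [-0.3, 0.1, 0.1]
width: 0.085
finger_force: 0.0
```

```bash
python3 - <<'E'
from h import *
print(gnow(), r.read_state()["joint_pos"].round(2))
s=rows([((.488,-.008,.20),40,0)]); s=rows([((.488,-.008,.16),10.7,0)],s)
E
```

```text
(array([0.342 , 0.2869, 0.2498]), array([ 9.654e+01, -1.000e-02,  0.000e+00])) [-1.07 -0.01  0.3   1.84  0.    1.32 -0.66]
[[-0.0, -0.0, 56.5], [-309.6, 111.4, 49.8]]
[[0.0, 0.0, 29.3], [0.0, 0.0, 40.0]]
```

Emit:
send_rows:
  moves:
    - [[0,0,56],[-310,111,50],85]
    - [[0,0,56],[-310,111,50],85]
    - [[0,0,56],[-310,111,50],85]
    - [[0,0,56],[-310,111,50],85]
    - [[0,0,56],[-310,111,50],85]
    - [[0,0,56],[-310,111,50],85]
    - [[0,0,56],[-310,111,50],85]
    - [[0,0,56],[-310,111,50],85]
    - [[0,0,56],[-310,111,50],85]
    - [[0,0,56],[-310,111,50],85]

```text
time_s: 1.77
ee_pos: [0.4903, -0.0044, 0.3539]
orientation: [2.939, 1.106, -0.003]
wrist_force: [0.4, 0.7, -0.9]
width: 0.0846
finger_force: 0.0
```

Emit:
send_rows:
  moves:
    - [[0,0,29.8],[0,0,40],85]
    - [[0,0,29.8],[0,0,40],85]
    - [[0,0,29.8],[0,0,40],85]
    - [[0,0,29.8],[0,0,40],85]
    - [[0,0,29.8],[0,0,40],85]
    - [[0,0,29.8],[0,0,40],85]

```text
time_s: 2.27
ee_pos: [0.4897, -0.0012, 0.3146]
orientation: [-3.124, -0.326, 0.001]
wrist_force: [-0.3, 0.1, 0.3]
width: 0.085
finger_force: 0.0
```

```bash
python3 - <<'E'
from h import *
print(gnow(), r.read_state()["joint_pos"].round(2))
d=optics.get_image("wrist"); save("w1.png",d["image"]); W=pts(d); im=d["image"]
hsv=cv2.cvtColor(im,cv2.COLOR_RGB2HSV).astype(int)
m=(hsv[...,2]<150)&(hsv[...,1]>80)&(W[...,2]>.095)&(W[...,2]<.115)&(abs(W[...,0]-.485)<.08)&(abs(W[...,1]+.009)<.05)
p=(W[m][:,:2]*1000).astype(np.float32); print(len(p),cv2.minAreaRect(p), np.median(W[m][:,2]))
E
```

```text
(array([ 0.4897, -0.0011,  0.1596]), array([11.9 ,  0.02,  0.03])) [-0.71  0.19  0.73  1.89 -0.14  1.12 -1.29]
2963 ((486.5848083496094, -9.849727630615234), (85.4124755859375, 17.754562377929688), 10.399702072143555) 0.10496672913684102
```

View pics/w1.png

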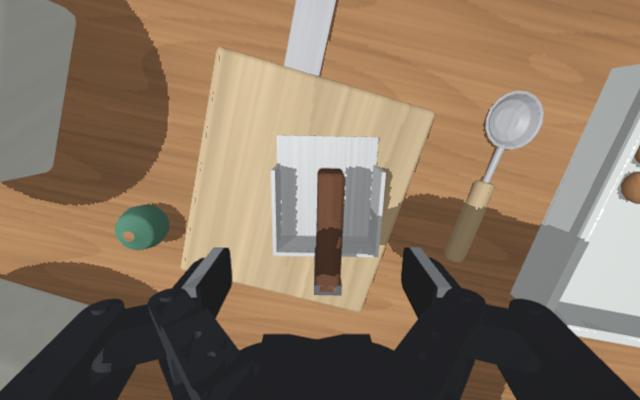

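The wrist view shows the handle at about (330,230), running up the image, with the bowl and lip beyond it; the nearest wall end of the tub is at right. I'll align with the handle and grasp it.

```bash
python3 - <<'E'
from h import *
s=rows([((.4924,-.0087,.150),10.5,0),((.4924,-.0087,.093),10.5,0)])
E
```

```text
[[-0.0, 0.0, 1.4], [1.1, 7.6, 9.7]]
[[-0.0, 0.0, 1.4], [1.1, 7.6, 66.7]]
```

Emit:
send_rows:
  moves:
    - [[0,0,1.4],[1,7.6,10],85]
    - [[0,0,1.4],[1,7.6,25],85]
    - [[0,0,1.4],[1,7.6,45],85]
    - [[0,0,1.4],[1,7.6,60],85]
    - [[0,0,1.4],[1,7.6,66.5],85]
    - [[0,0,1.4],[1,7.6,66.5],40]
    - [[0,0,1.4],[1,7.6,66.5],10]
    - [[0,0,1.4],[1,7.6,66.5],5]
    - [[0,0,1.4],[1,7.6,66.5],5]
    - [[0,0,1.4],[1,7.6,66.5],5]

```text
time_s: 3.15
ee_pos: [0.4927, -0.0103, 0.249]
orientation: [-3.129, -0.277, -0.002]
wrist_force: [-0.7, -0.4, -0.2]
width: 0.0248
finger_force: 0.0
```

Emit:
send_rows:
  moves:
    - [[0,0,0],[0,0,0],5]
    - [[0,0,0],[0,0,0],5]
    - [[0,0,0],[0,0,0],5]
    - [[0,0,0],[0,0,-3],5]
    - [[0,0,0],[0,0,-10],5]
    - [[0,0,0],[0,0,-20],5]
    - [[0,0,0],[0,0,-30],5]
    - [[0,0,0],[0,0,-30],5]

```text
time_s: 3.82
ee_pos: [0.4932, -0.0105, 0.2807]
orientation: [-3.129, -0.276, -0.005]
wrist_force: [0.4, -0.9, -0.6]
width: 0.0171
finger_force: 58.7
```

```bash
python3 - <<'E'
from h import *
print(gnow(), r.read_state()["joint_pos"].round(2))
d=optics.get_image("wrist"); save("w2.png",d["image"]); W=pts(d); im=d["image"]
hsv=cv2.cvtColor(im,cv2.COLOR_RGB2HSV).astype(int)
# scoop frame from floor lip
G,e=gnow(); Rs=R.from_euler("ZYX",e,degrees=True)
L=Rs.inv().apply((W-G).reshape(-1,3)).reshape(W.shape)
m=(hsv[...,1]<60)&(abs(L[...,1])<.06)&(L[...,0]>-.02)&(L[...,0]<.08)&(L[...,2]<-.06)&(L[...,2]>-.09)
q=L[m]; print(len(q),"lip x max",np.percentile(q[:,0],99),"y",np.percentile(q[:,1],[1,99]))
f=q[(q[:,0]>.03)&(abs(q[:,1])<.04)]; A=np.c_[f[:,:2],np.ones(len(f))]; print("plane z=",np.linalg.lstsq(A,f[:,2],rcond=None)[0])
E
```

```text
(array([ 0.4937, -0.0104,  0.1257]), array([ 1.01e+01, -2.00e-01,  1.00e-02])) [-0.68  0.24  0.73  1.92 -0.19  1.05 -1.26]
10678 lip x max 0.05367904783543431 y [-0.04365155  0.04477412]
plane z= [-0.00529916  0.00106677 -0.07575822]
```

```bash
python3 - <<'E'
from h import *
s=rows([((.4937,-.03,.17),8,0),((.475,-.1,.18),6,0),((.475,-.313,.18),0,0)]); s=rows([((.475,-.313,.10),0,0),((.475,-.313,.084),0,0)],s)
E
```

```text
[[-0.0, -0.2, 2.1], [-2.5, 19.5, -45.3]]
[[-0.0, -0.2, 4.1], [-33.2, 85.1, -55.4]]
[[-0.0, -0.2, 10.1], [-70.6, 294.8, -55.6]]
[[0.0, 0.0, 0.0], [0.0, 0.0, 80.0]]
[[0.0, 0.0, 0.0], [0.0, 0.0, 96.0]]
```

Emit:
send_rows:
  moves:
    - [[0,-0.2,1],[-1,8,-20],5]
    - [[0,-0.2,2],[-3,20,-45],5]
    - [[0,-0.2,3],[-16,50,-55],5]
    - [[0,-0.2,4.5],[-33,90,-55],5]
    - [[0,-0.2,6],[-43,130,-55],5]
    - [[0,-0.2,7.5],[-51,170,-55],5]
    - [[0,-0.2,9],[-58,210,-55],5]
    - [[0,-0.2,10.1],[-64,250,-55],5]
    - [[0,-0.2,10.1],[-69,280,-55],5]
    - [[0,-0.2,10.1],[-70.6,294.8,-55.6],5]

```text
time_s: 4.7
ee_pos: [0.4729, -0.3173, 0.3337]
orientation: [3.139, -0.008, -0.007]
wrist_force: [-0.6, -0.1, -1.3]
width: 0.0173
finger_force: 58.9
```

Emit:
send_rows:
  moves:
    - [[0,0,0],[0,0,0],5]
    - [[0,0,0],[0,0,0],5]
    - [[0,0,0],[0,0,20],5]
    - [[0,0,0],[0,0,40],5]
    - [[0,0,0],[0,0,40],5]

```text
time_s: 5.12
ee_pos: [0.4742, -0.31, 0.2902]
orientation: [-3.138, -0.005, 0.013]
wrist_force: [-1.0, 0.6, -2.0]
width: 0.0171
finger_force: 58.8
```

```bash
cat > tubview.py <<'E'
from h import *
import sys
G,e=gnow(); print("G",G,e,r.read_state()["joint_pos"].round(2), r.read_state()["time_s"])
for n in sys.argv[2:]:
    d=optics.get_image(n); W=pts(d); im=d["image"]; save(sys.argv[1]+n+".png",im)
    hsv=cv2.cvtColor(im,cv2.COLOR_RGB2HSV).astype(int); X,Y,Z=np.moveaxis(W,-1,0)
    m=(hsv[...,1]>90)&(Z>.006)&(Z<.045)&(X>.42)&(X<.66)&(Y>-.40)&(Y<-.235)
    k,l,st,c=cv2.connectedComponentsWithStats(m.astype(np.uint8))
    for i in range(1,k):
        if st[i,4]>30: q=W[l==i]; print(n,"nut",st[i,4],np.nanmean(q,0).round(3),np.nanmin(q,0).round(3),np.nanmax(q,0).round(3))
    m=(Z>.046)&(Z<.056)&(X>.40)&(X<.68)&(Y>-.42)&(Y<-.22)&(hsv[...,1]<60)
    if m.sum(): print("rim pct",np.nanpercentile(W[m][:,:2],[.5,2,98,99.5],axis=0).round(4).tolist())
E
python3 tubview.py a wrist
```

```text
G [ 0.4729 -0.3094  0.1352] [0.17 0.47 0.2 ] [-0.14  0.45  0.86  1.71 -0.37  1.15 -0.74] 5.1167
wrist nut 391 [ 0.618 -0.293  0.023] [ 0.614 -0.304  0.014] [ 0.623 -0.281  0.028]
wrist nut 164 [ 0.621 -0.339  0.021] [ 0.619 -0.349  0.014] [ 0.624 -0.33   0.025]
wrist nut 1208 [ 0.595 -0.339  0.026] [ 0.582 -0.353  0.016] [ 0.608 -0.326  0.032]
wrist nut 1176 [ 0.591 -0.297  0.026] [ 0.579 -0.311  0.017] [ 0.603 -0.282  0.032]
wrist nut 1009 [ 0.559 -0.3    0.027] [ 0.545 -0.312  0.02 ] [ 0.573 -0.286  0.031]
wrist nut 1013 [ 0.558 -0.339  0.026] [ 0.544 -0.352  0.019] [ 0.571 -0.327  0.031]
rim pct [[0.4138, -0.4078], [0.4176, -0.4073], [0.6112, -0.2322], [0.6132, -0.2318]]
```

View pics/awrist.png

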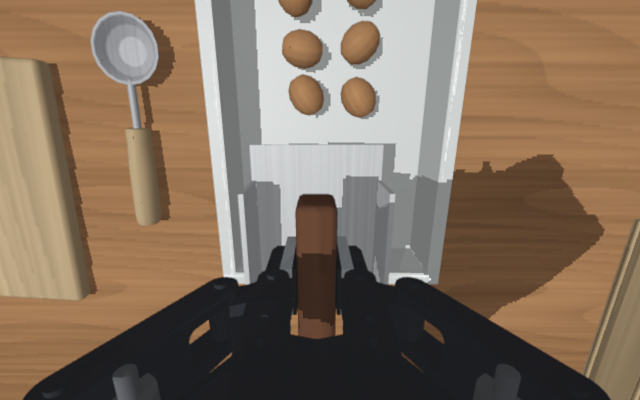

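The wrist view shows the scoop level in the gripper behind two columns of nuts (rows at about y=95 and 45, a third at the top edge), with the lip at y=145. I'll centre it on y=-0.318 and go down.

```bash
python3 - <<'E'
from h import *
s=rows([((.4745,-.318,.120),0,.3),((.4745,-.318,.084),0,.3)])
E
```

```text
[[-0.1, 0.1, 0.1], [0.9, 7.4, 17.0]]
[[-0.1, 0.1, 0.1], [1.2, 7.5, 53.0]]
```

Emit:
send_rows:
  moves:
    - [[0,0,0.1],[1,4,6],5]
    - [[0,0,0.1],[1.2,7.5,17],5]
    - [[0,0,0.1],[1.2,7.5,28],5]
    - [[0,0,0.1],[1.2,7.5,40],5]
    - [[0,0,0.1],[1.2,7.5,48],5]
    - [[0,0,0.1],[1.2,7.5,52],5]
    - [[0,0,0.1],[1.2,7.5,52],5]

```text
time_s: 5.75
ee_pos: [0.4751, -0.3201, 0.2404]
orientation: [-3.141, 0.003, 0.009]
wrist_force: [-0.6, -0.4, -1.0]
width: 0.0171
finger_force: 59.0
```

```bash
python3 tubview.py b wrist; python3 -c "
from station import r; print(r.read_state()['wrist_force'])"
```

```text
G [ 0.4742 -0.32    0.0854] [-0.1   0.32  0.03] [-0.09  0.53  0.82  1.75 -0.43  1.07 -0.69] 5.75
wrist nut 2014 [ 0.594 -0.339  0.026] [ 0.582 -0.353  0.015] [ 0.608 -0.326  0.032]
wrist nut 2006 [ 0.59  -0.298  0.026] [ 0.579 -0.311  0.016] [ 0.603 -0.282  0.032]
wrist nut 1650 [ 0.559 -0.3    0.027] [ 0.545 -0.313  0.019] [ 0.574 -0.287  0.032]
wrist nut 1635 [ 0.558 -0.339  0.026] [ 0.544 -0.352  0.018] [ 0.572 -0.327  0.032]
rim pct [[0.4135, -0.4078], [0.4347, -0.4073], [0.5969, -0.2323], [0.5986, -0.2318]]
[ 0.043878   -1.20591885 -0.28179473]
```

Emit:
send_rows:
  moves:
    - [[0,0,0],[0,0,2],5]
    - [[0,0,0],[0,0,3.5],5]
    - [[0,0,0],[0,0,4.5],5]
    - [[0,0,0],[0,0,4.5],5]

```text
time_s: 6.13
ee_pos: [0.4757, -0.3207, 0.2381]
orientation: [3.141, -0.003, -0.003]
wrist_force: [-0.3, 0.7, 3.3]
width: 0.0169
finger_force: 59.6
```

Emit:
send_rows:
  moves:
    - [[0,0,0],[5,-1,0],5]
    - [[0,0,0],[13,-1,0],5]
    - [[0,0,0],[21,-1,0],5]
    - [[0,0,0],[29,-1,0],5]
    - [[0,0,0],[37,-1,0],5]
    - [[0,0,0],[45,-1,0],5]
    - [[0,0,0],[53,-1,0],5]
    - [[0,0,0],[61,-1,0],5]
    - [[0,0,0],[69,-1,0],5]
    - [[0,0,0],[75,-1,0],5]

```text
time_s: 6.97
ee_pos: [0.5518, -0.3197, 0.2381]
orientation: [3.14, -0.002, -0.003]
wrist_force: [-3.0, 0.3, 8.5]
width: 0.017
finger_force: 60.3
```

```bash
python3 tubview.py c wrist top
```

```text
G [ 0.5516 -0.3199  0.0831] [-0.06  0.1  -0.08] [-0.06  0.65  0.78  1.56 -0.49  1.13 -0.75] 6.9667
wrist nut 4635 [ 0.612 -0.294  0.028] [ 0.572 -0.315  0.016] [ 0.65  -0.274  0.034]
wrist nut 3220 [ 0.625 -0.339  0.027] [ 0.599 -0.354  0.017] [ 0.65  -0.325  0.032]
wrist nut 1382 [ 0.587 -0.333  0.029] [ 0.574 -0.348  0.021] [ 0.598 -0.319  0.034]
rim pct [[0.4849, -0.4075], [0.5192, -0.4068], [0.6612, -0.2324], [0.6616, -0.2317]]
top nut 172 [ 0.611 -0.289  0.027] [ 0.573 -0.317  0.007] [ 0.65  -0.271  0.043]
top nut 111 [ 0.625 -0.335  0.026] [ 0.601 -0.351  0.014] [ 0.649 -0.323  0.033]
rim pct [[0.464, -0.3955], [0.4699, -0.3906], [0.6605, -0.2301], [0.6607, -0.2294]]
```

View pics/cwrist.png

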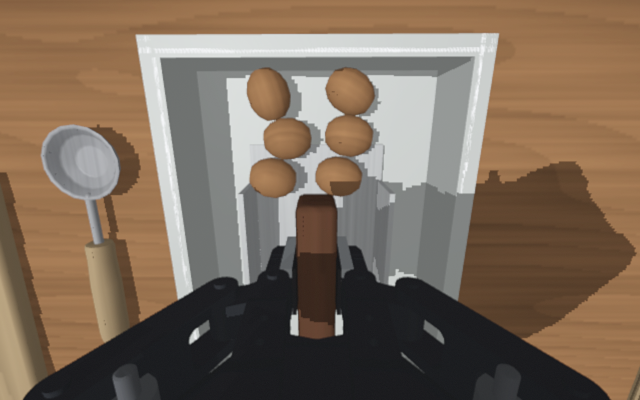

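The wrist view shows two nuts already on the scoop floor (y≈177), two at the lip (y≈137) and two against the far wall (y≈92). I'll push on, shifted 3 mm to +y.

Emit:
send_rows:
  moves:
    - [[0,0,0],[4,-2,0],5]
    - [[0,0,0],[10,-3,0],5]
    - [[0,0,0],[16,-3,0],5]
    - [[0,0,0],[22,-3,0],5]
    - [[0,0,0],[28,-3,0],5]
    - [[0,0,0],[34,-3,0],5]
    - [[0,0,0],[39,-3,0],5]
    - [[0,0,0],[39,-3,0],5]

```text
time_s: 7.73
ee_pos: [0.5914, -0.3166, 0.2381]
orientation: [3.14, -0.0, -0.001]
wrist_force: [1.8, -0.9, 6.0]
width: 0.017
finger_force: 60.0
```

```bash
python3 tubview.py d wrist
```

```text
G [ 0.5912 -0.3168  0.0831] [-0.02  0.04 -0.1 ] [-0.05  0.71  0.76  1.46 -0.51  1.17 -0.78] 7.7333
wrist nut 2759 [ 0.626 -0.291  0.029] [ 0.598 -0.307  0.019] [ 0.649 -0.274  0.034]
wrist nut 2450 [ 0.629 -0.335  0.028] [ 0.6   -0.352  0.017] [ 0.649 -0.316  0.033]
wrist nut 1474 [ 0.634 -0.257  0.026] [ 0.618 -0.268  0.017] [ 0.647 -0.244  0.032]
wrist nut 101 [ 0.589 -0.333  0.025] [ 0.584 -0.337  0.02 ] [ 0.593 -0.33   0.03 ]
rim pct [[0.5238, -0.4074], [0.5555, -0.4067], [0.6614, -0.2324], [0.6614, -0.2317]]
```

View pics/dwrist.png

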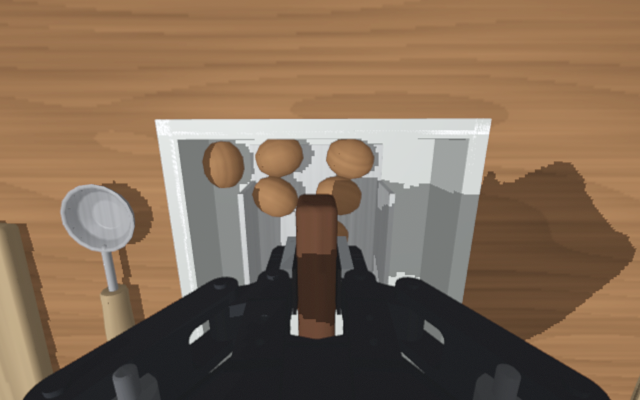

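Five nuts are inside the scoop and one is outside it to the left at (222,163), which may stay in the tub. I'll tip the lip up about the back edge, then lift.

```bash
python3 - <<'E'
from h import *
B=np.array([.5475,-.317,.006]); T=[]
for th in range(0,23,2):
    a=np.radians(th); c,s_=np.cos(a),np.sin(a); T.append((B+[.046*c-.078*s_,0,.046*s_+.078*c],0,-th))
s=rows(T)
T=[(T[-1][0]+[0,0,h],0,-22) for h in (.03,.07,.12)]; print(T[-1][0]); rows(T,s)
E
```

```text
[[0.1, 0.0, -0.0], [2.3, 0.4, -0.9]]
[[0.1, 2.0, -0.0], [-5.9, 0.4, -2.4]]
[[0.1, 4.0, -0.0], [-14.1, 0.4, -3.6]]
[[0.1, 6.0, -0.0], [-22.3, 0.4, -4.4]]
[[0.1, 8.0, -0.0], [-30.6, 0.4, -5.0]]
[[0.1, 10.0, -0.0], [-38.9, 0.4, -5.4]]
[[0.1, 12.0, -0.0], [-47.2, 0.4, -5.4]]
[[0.1, 14.0, -0.0], [-55.5, 0.4, -5.1]]
[[0.1, 16.0, -0.0], [-63.7, 0.4, -4.5]]
[[0.1, 18.0, -0.0], [-72.0, 0.4, -3.7]]
[[0.1, 20.0, -0.0], [-80.2, 0.4, -2.6]]
[[0.1, 22.0, -0.0], [-88.4, 0.5, -1.2]]
[ 0.56093114 -0.317       0.21555224]
[[0.0, 0.0, 0.0], [11.2, 0.0, -27.8]]
[[0.0, 0.0, 0.0], [26.2, 0.0, -64.9]]
[[0.0, 0.0, 0.0], [45.0, 0.0, -111.3]]
```

Emit:
send_rows:
  moves:
    - [[0,0,0],[3,0,-0.5],5]
    - [[0,2,0],[-6,0,-2.4],5]
    - [[0,4,0],[-14,0,-3.6],5]
    - [[0,6,0],[-22.3,0,-4.4],5]
    - [[0,8,0],[-30.6,0,-5],5]
    - [[0,10,0],[-39,0,-5.4],5]
    - [[0,13,0],[-51.3,0,-5.3],5]
    - [[0,16,0],[-63.7,0,-4.5],5]
    - [[0,19,0],[-76.1,0,-3.2],5]
    - [[0,22,0],[-88.4,0,-1.2],5]

```text
time_s: 8.62
ee_pos: [0.5015, -0.3161, 0.2388]
orientation: [3.083, -0.001, 0.599]
wrist_force: [1.2, 0.4, 1.2]
width: 0.0172
finger_force: 59.2
```

Emit:
send_rows:
  moves:
    - [[0,0,0],[0,0,0],5]
    - [[0,0,0],[2,0,-5],5]
    - [[0,0,0],[6,0,-15],5]
    - [[0,0,0],[11.2,0,-27.8],5]
    - [[0,0,0],[18.7,0,-46],5]
    - [[0,0,0],[26.2,0,-65],5]
    - [[0,0,0],[35,0,-88],5]
    - [[0,0,0],[42,0,-104],5]
    - [[0,0,0],[45,0,-111],5]
    - [[0,0,0],[45,0,-111],5]

```text
time_s: 9.45
ee_pos: [0.5027, -0.3165, 0.3606]
orientation: [3.082, -0.0, 0.598]
wrist_force: [0.5, 0.1, -2.2]
width: 0.0171
finger_force: 58.8
```

```bash
python3 tubview.py e wrist top; python3 - <<'E'
import cv2, numpy as np
a=cv2.imread("pics/ewrist.png"); b=cv2.imread("pics/etop.png")[110:250,280:500]
b=cv2.resize(b,None,fx=2,fy=2); c=np.zeros((600,640,3),np.uint8); c[:320]=a[:320]; c[320:600,:440]=b; cv2.imwrite("pics/e.png",c)
E
```

```text
G [ 0.5607 -0.3169  0.2168] [ 2.000e-02 -2.195e+01 -1.500e-01] [-0.08  0.28  0.78  1.73 -0.53  0.96 -0.66] 9.45
rim pct [[0.4542, -0.4075], [0.5271, -0.4071], [0.66, -0.2319], [0.6611, -0.2315]]
top nut 32 [ 0.63  -0.255  0.027] [ 0.617 -0.262  0.02 ] [ 0.646 -0.249  0.033]
rim pct [[0.412, -0.4063], [0.4123, -0.4055], [0.66, -0.2298], [0.661, -0.2291]]
```

View pics/e.png

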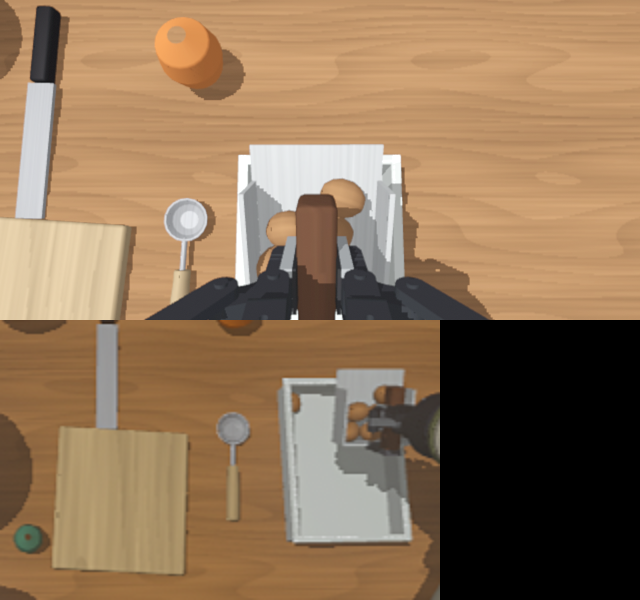

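The scoop is lifted with the nuts in it. In the composite, nuts show at (343,195) and (285,228), and one nut stays in the tub (seen at about (296,402)). I'll carry the load to the pan.

```bash
cat > plan.py <<'E'
from h import *
C=np.array([.5405,.319]); yaw=30.5; u=np.array([np.cos(np.radians(yaw)),np.sin(np.radians(yaw))])
def lip(th,z,off=.045):
    a=np.radians(th); c,s=np.cos(a),np.sin(a); P=C-off*u
    return (np.r_[P+u*(-.055*c+.078*s), z+.055*s+.078*c],yaw,th)
E
python3 - <<'E'
from plan import *
G0,e=gnow(); A=np.array([.535,0,.265]); E_=lip(-15,.19)[0]; print(E_)
k=[0,.5,1]; 
from scipy.interpolate import PchipInterpolator as I
f=I(k,np.c_[[G0,A,E_],[0,12,yaw],[-22,-15,-15]])
t=np.linspace(0,1,27)[1:]; t=t**2*(3-2*t)*.5+t*.5
s=None
for a in (t[:9],t[9:18],t[18:]):
    s=rows([(q[:3],q[3],q[4]) for q in f(a)],s); print()
E
```

```text
[0.43855737 0.2589512  0.25110717]
[[0.2, -0.2, -0.4], [1.7, -14.3, -3.3]]
[[0.3, -0.7, -0.8], [4.5, -31.2, -7.3]]
[[0.5, -1.3, -1.4], [7.4, -50.4, -11.8]]
[[0.8, -2.0, -2.0], [10.4, -71.7, -16.7]]
[[1.0, -2.7, -2.7], [13.2, -94.8, -21.9]]
[[1.3, -3.4, -3.5], [15.8, -119.3, -27.3]]
[[1.6, -4.1, -4.4], [17.9, -144.9, -32.6]]
[[1.9, -4.8, -5.4], [19.5, -171.5, -37.9]]
[[2.2, -5.4, -6.5], [20.5, -198.6, -42.7]]

[[0.3, -0.5, -1.2], [2.9, -27.4, -3.4]]
[[0.7, -0.9, -2.4], [4.9, -55.0, -6.1]]
[[1.0, -1.2, -3.7], [6.0, -82.3, -7.9]]
[[1.4, -1.3, -5.0], [6.2, -109.3, -8.6]]
[[1.8, -1.3, -6.4], [5.1, -135.7, -8.9]]
[[2.2, -1.3, -7.8], [2.8, -161.7, -9.5]]
[[2.6, -1.3, -9.3], [-0.7, -186.9, -10.3]]
[[3.1, -1.3, -10.9], [-5.2, -211.2, -11.1]]
[[3.5, -1.3, -12.4], [-10.5, -234.5, -12.0]]

[[0.4, 0.0, -1.6], [-1.0, -22.8, 0.7]]
[[0.8, 0.0, -3.1], [-2.6, -44.3, 1.5]]
[[1.2, 0.0, -4.6], [-4.8, -64.3, 2.4]]
[[1.6, 0.0, -6.0], [-7.3, -82.8, 3.5]]
[[1.9, 0.0, -7.3], [-9.9, -99.4, 4.7]]
[[2.3, 0.0, -8.5], [-12.5, -114.2, 5.9]]
[[2.5, 0.0, -9.5], [-15.0, -127.0, 7.1]]
[[2.8, 0.0, -10.4], [-17.2, -137.6, 8.3]]
```

Emit:
send_rows:
  moves:
    - [[0.2,-0.2,-0.4],[1.7,-14,-3.3],5]
    - [[0.3,-0.7,-0.8],[4.5,-31,-7.3],5]
    - [[0.5,-1.3,-1.4],[7.4,-50,-12],5]
    - [[0.8,-2,-2],[10.4,-72,-17],5]
    - [[1,-2.7,-2.7],[13,-95,-22],5]
    - [[1.3,-3.4,-3.5],[16,-119,-27],5]
    - [[1.6,-4.1,-4.4],[18,-145,-33],5]
    - [[1.9,-4.8,-5.4],[19.5,-171.5,-38],5]
    - [[2.2,-5.4,-6.5],[20.5,-198.6,-43],5]

```text
time_s: 10.3
ee_pos: [0.5046, -0.1164, 0.4044]
orientation: [-3.09, -0.184, -0.44]
wrist_force: [1.4, 0.1, -2.1]
width: 0.0171
finger_force: 58.9
```

Emit:
send_rows:
  moves:
    - [[0.3,-0.5,-1.2],[3,-27.4,-3.4],5]
    - [[0.7,-0.9,-2.4],[5,-55,-6],5]
    - [[1,-1.2,-3.7],[6,-82,-8],5]
    - [[1.4,-1.3,-5],[6,-109,-8.6],5]
    - [[1.8,-1.3,-6.4],[5,-136,-9],5]
    - [[2.2,-1.3,-7.8],[3,-160,-9.5],5]
    - [[2.5,-1.3,-9],[1,-178,-10],5]
    - [[2.7,-1.3,-9.7],[-1,-188,-10.3],5]
    - [[2.7,-1.3,-9.7],[-1,-190,-10.3],5]

```text
time_s: 11.05
ee_pos: [0.4781, 0.0722, 0.414]
orientation: [-3.045, -0.456, -0.4]
wrist_force: [0.2, -0.9, -2.4]
width: 0.0173
finger_force: 59.0
```

```bash
python3 - <<'E'
from plan import *
G0,e=gnow(); print(G0,e,r.read_state()["joint_pos"].round(2))
E_=lip(-15,.19); G1=E_[0]
t=np.linspace(0,1,10)[1:]; t=t**2*(3-2*t)*.6+t*.4
s=rows([(G0+(G1-G0)*k, e[0]+(yaw-e[0])*k, e[1]+(-15-e[1])*k) for k in t])
E
```

```text
[0.5164 0.0837 0.2642] [ 17.06 -14.95  -0.1 ] [-0.69 -0.05  0.47  1.86  0.01  1.06 -1.49]
[[0.3, 0.0, -0.8], [-1.7, -11.5, 0.5]]
[[0.7, 0.0, -2.1], [-4.2, -29.6, 1.1]]
[[1.1, 0.0, -3.8], [-7.4, -52.1, 1.9]]
[[1.6, 0.0, -5.6], [-10.9, -77.2, 2.8]]
[[2.1, 0.0, -7.4], [-14.4, -103.3, 3.8]]
[[2.6, 0.0, -9.2], [-17.8, -128.5, 4.7]]
[[3.0, 0.1, -10.8], [-20.8, -151.0, 5.6]]
[[3.3, 0.1, -12.1], [-23.2, -169.1, 6.3]]
[[3.6, 0.1, -13.0], [-24.7, -180.8, 6.7]]
```

```bash
python3 - <<'E'
from h import *
d=dict(np.load("top0.npz")); W=pts(d); m=np.zeros(W.shape[:2],bool); m[232:365,170:302]=1
m&=(W[...,2]>.165)&(W[...,2]<.20); p=(W[m][:,:2]*1000).astype(np.float32); print(len(p),cv2.minEnclosingCircle(p), np.nanpercentile(p,[1,99],axis=0),np.nanmax(W[m][:,2]))
E
```

```text
2193 ((217.2278594970703, 300.3020935058594), 152.702392578125) [[ 68.5385022  151.75125793]
 [364.97473389 449.20206787]] 0.1832397711513366
```

Emit:
send_rows:
  moves:
    - [[0.3,0,-0.8],[-1.7,-11.5,0.5],5]
    - [[0.7,0,-2.1],[-4,-30,1],5]
    - [[1.1,0,-3.8],[-7,-52,2],5]
    - [[1.6,0,-5.6],[-11,-77,3],5]
    - [[2.1,0,-7.4],[-14,-103,4],5]
    - [[2.6,0,-9.2],[-18,-128,4.7],5]
    - [[3,0,-10.8],[-21,-151,5.6],5]
    - [[3.3,0,-12.1],[-23,-169,6.3],5]
    - [[3.6,0,-13],[-24.7,-181,6.7],5]
    - [[3.6,0,-13],[-24.7,-181,6.7],5]

```text
time_s: 11.88
ee_pos: [0.4039, 0.2396, 0.4015]
orientation: [-2.94, -0.804, -0.388]
wrist_force: [-0.3, -0.2, -1.8]
width: 0.0172
finger_force: 58.9
```

```bash
python3 - <<'E'
from plan import *
G0,e=gnow(); print(G0,e,r.read_state()["joint_pos"].round(2))
d=optics.get_image("wrist"); save("f.png",d["image"])
s=rows([lip(-15,.185),lip(-12,.178),lip(-9,.17),lip(-7,.16),lip(-5,.15),lip(-3,.143),lip(-1,.139),lip(1,.136),lip(3,.133),lip(5,.131)]); print()
s=rows([lip(7.5,.128),lip(10,.126),lip(12.5,.123),lip(15,.121),lip(17.5,.119),lip(20,.118),lip(22,.117),lip(24,.117),lip(26,.117),lip(28,.117)],s);print()
s=rows([lip(30,.117),lip(32,.117),lip(34,.117),lip(36,.117)],s)
E
```

```text
[0.4384 0.2601 0.2518] [ 3.059e+01 -1.503e+01  2.000e-02] [-0.87 -0.06  0.25  1.91  0.04  1.03 -1.67]
[[0.0, -0.0, -0.1], [-1.9, -1.0, 5.5]]
[[0.0, -3.0, -0.1], [8.6, -1.0, 9.7]]
[[0.0, -6.0, -0.1], [18.9, -1.0, 15.5]]
[[0.0, -8.0, -0.1], [24.6, -1.0, 24.3]]
[[0.0, -10.0, -0.1], [30.4, -1.0, 33.3]]
[[0.0, -12.0, -0.1], [36.9, -1.0, 39.8]]
[[0.0, -14.0, -0.1], [44.2, -1.0, 43.6]]
[[0.0, -16.0, -0.1], [51.8, -1.0, 46.7]]
[[0.0, -18.0, -0.1], [59.3, -1.1, 50.2]]
[[0.0, -20.0, -0.1], [67.1, -1.1, 52.9]]

[[0.0, -2.5, 0.0], [10.5, -0.0, 0.8]]
[[0.0, -5.0, 0.0], [21.0, 0.0, 1.1]]
[[0.0, -7.5, 0.0], [31.6, -0.0, 2.8]]
[[0.0, -10.0, 0.0], [42.2, -0.0, 4.0]]
[[0.0, -12.5, -0.0], [52.8, 0.0, 5.6]]
[[0.0, -15.0, 0.0], [63.3, -0.0, 6.7]]
[[-0.0, -17.0, 0.0], [71.7, -0.0, 8.0]]
[[0.0, -19.0, 0.0], [80.1, -0.0, 8.7]]
[[0.0, -21.0, 0.0], [88.4, -0.0, 9.7]]
[[0.0, -23.0, 0.0], [96.6, 0.0, 11.0]]

[[-0.0, -2.0, -0.0], [8.2, 0.0, -1.8]]
[[0.0, -4.0, -0.0], [16.4, -0.0, -3.3]]
[[-0.0, -6.0, 0.0], [24.7, 0.0, -4.5]]
[[-0.0, -8.0, -0.0], [33.0, -0.0, -5.4]]
```

View pics/f.png

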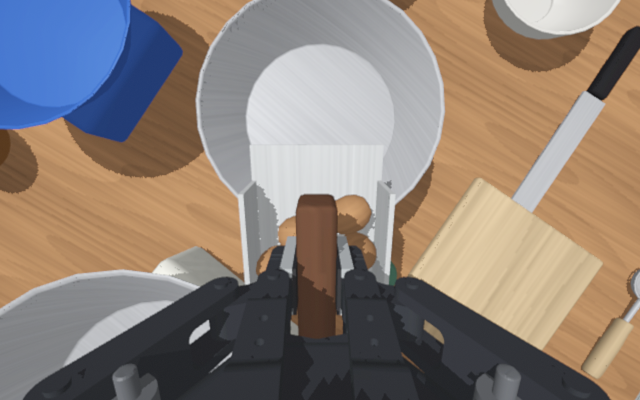

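The wrist view shows the lip (y≈145) centred over the pan's inner floor at (320,110), with the nuts held at the back of the scoop. I'll pour slowly.

Emit:
send_rows:
  moves:
    - [[0,0,0],[-2,-1,5.5],5]
    - [[0,-3,0],[8.6,-1,9.7],5]
    - [[0,-6,0],[19,-1,15.5],5]
    - [[0,-8,0],[24.6,-1,24.3],5]
    - [[0,-10,0],[30.4,-1,33.3],5]
    - [[0,-12,0],[37,-1,39.8],5]
    - [[0,-14,0],[44,-1,43.6],5]
    - [[0,-16,0],[52,-1,46.7],5]
    - [[0,-18,0],[59.3,-1,50.2],5]
    - [[0,-20,0],[67,-1,52.9],5]

```text
time_s: 12.77
ee_pos: [0.4736, 0.2764, 0.3676]
orientation: [3.008, 0.81, -0.132]
wrist_force: [0.3, -0.4, -1.9]
width: 0.0174
finger_force: 59.0
```

Emit:
send_rows:
  moves:
    - [[0,-2.5,0],[10.5,0,0.8],5]
    - [[0,-5,0],[21,0,1],5]
    - [[0,-7.5,0],[31.6,0,2.8],5]
    - [[0,-10,0],[42.2,0,4],5]
    - [[0,-12.5,0],[52.8,0,5.6],5]
    - [[0,-15,0],[63.3,0,6.7],5]
    - [[0,-17,0],[71.7,0,8],5]
    - [[0,-19,0],[80,0,8.7],5]
    - [[0,-21,0],[88.4,0,9.7],5]
    - [[0,-23,0],[96.6,0,11],5]

```text
time_s: 13.6
ee_pos: [0.556, 0.3246, 0.3485]
orientation: [2.83, 0.762, -0.705]
wrist_force: [-0.2, 0.7, -1.0]
width: 0.017
finger_force: 59.1
```

Emit:
send_rows:
  moves:
    - [[0,-2,0],[8.2,0,-1.8],5]
    - [[0,-4,0],[16.4,0,-3.3],5]
    - [[0,-6,0],[24.7,0,-4.5],5]
    - [[0,-8,0],[33,0,-5.4],5]
    - [[0,-8,0],[33,0,-5.4],5]
    - [[0,-8,0],[33,0,-5.4],5]
    - [[0,-8,0],[33,0,-5.4],5]

```text
time_s: 14.18
ee_pos: [0.5824, 0.341, 0.3382]
orientation: [2.746, 0.742, -0.888]
wrist_force: [-0.4, -0.9, -1.2]
width: 0.0168
finger_force: 59.1
```

```bash
cat > panview.py <<'E'
from plan import *
import sys
G,e=gnow(); print("G",G,e,r.read_state()["joint_pos"].round(2), r.read_state()["time_s"])
ims=[]
for n in ("wrist","top","scene"):
    d=optics.get_image(n); W=pts(d); im=d["image"]; ims.append(im)
    hsv=cv2.cvtColor(im,cv2.COLOR_RGB2HSV).astype(int); X,Y,Z=np.moveaxis(W,-1,0)
    m=(hsv[...,1]>90)&(hsv[...,0]<25)&(np.hypot(X-C[0],Y-C[1])<.12)&(Z>.08)&(Z<.16)
    k,l,st,c=cv2.connectedComponentsWithStats(m.astype(np.uint8))
    for i in range(1,k):
        if st[i,4]>12: q=W[l==i]; print(n,"nut",st[i,4],np.nanmean(q,0).round(3),np.ptp(q,axis=0).round(3))
save(sys.argv[1],np.vstack([ims[0][:300],np.hstack([cv2.resize(ims[1][110:230,180:308],None,fx=2.5,fy=2.5),cv2.resize(ims[2][120:240,310:438],None,fx=2.5,fy=2.5)])]))
E
python3 panview.py g.png
```

```text
G [0.504  0.2951 0.2125] [30.22 35.86 -0.06] [-0.71  0.82  0.29  0.95 -0.17  2.03 -1.51] 14.1833
wrist nut 2344 [0.538 0.369 0.106] [0.028 0.025 0.018]
wrist nut 2259 [0.566 0.327 0.106] [0.028 0.027 0.015]
wrist nut 1000 [0.589 0.3   0.108] [0.019 0.021 0.013]
wrist nut 1871 [0.536 0.344 0.106] [0.031 0.024 0.018]
scene nut 242 [0.557 0.325 0.104] [0.084 0.089 0.028]
scene nut 66 [0.601 0.349 0.104] [0.024 0.024 0.017]
```

View pics/g.png

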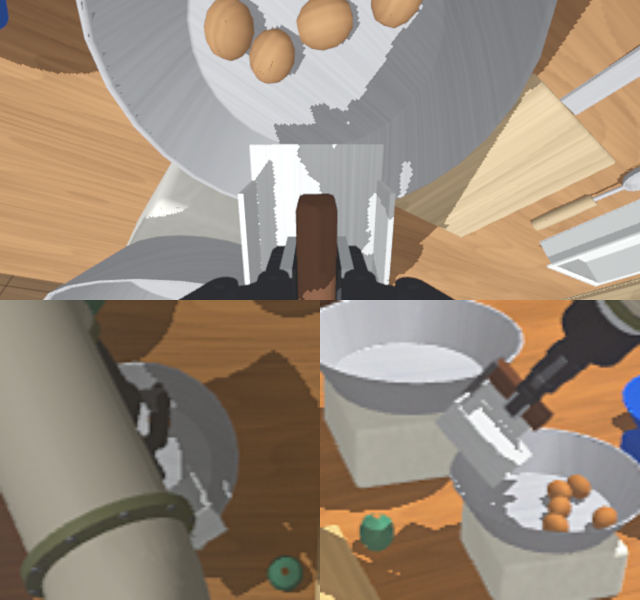

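All five nuts are in the pan (scene crop, lower right, around (570,500)) and the scoop is empty. Next: back up, level out and return to the board.

```bash
python3 - <<'E'
from plan import *
G0,e=gnow(); 
T=[]
for k in (.1,.25,.4,.55,.7,.85,1): T.append((G0+k*(np.array([.475,.277,.285])-G0),30.2,e[1]*(1-k)))
s=rows(T); print()
G1=np.array([.475,.277,.285]); G2=np.array([.483,.018,.19])
s=rows([(G1+k*(G2-G1),30.2*(1-k),0) for k in (.06,.16,.28,.4,.52,.64,.76,.88,1)],s); print()
s=rows([((.483,.018,z),0,0) for z in (.12,.105)],s)
E
```

```text
[[0.1, 3.6, 0.1], [-16.6, 0.3, -3.5]]
[[0.1, 9.0, 0.1], [-41.5, 0.5, -7.6]]
[[0.1, 14.3, 0.1], [-66.2, 0.8, -10.4]]
[[0.0, 19.7, 0.1], [-90.5, 1.0, -11.9]]
[[0.0, 25.1, 0.1], [-114.4, 1.3, -12.1]]
[[0.0, 30.5, 0.1], [-137.7, 1.5, -11.0]]
[[0.0, 35.8, 0.1], [-160.3, 1.7, -8.8]]

[[0.0, 0.0, 1.8], [-7.4, 13.7, 5.7]]
[[0.0, 0.0, 4.8], [-19.7, 36.5, 15.2]]
[[0.0, 0.0, 8.5], [-34.5, 63.8, 26.6]]
[[0.0, 0.0, 12.1], [-49.3, 91.1, 38.0]]
[[0.0, 0.0, 15.7], [-64.2, 118.5, 49.4]]
[[0.0, 0.0, 19.3], [-79.0, 145.8, 60.8]]
[[0.0, 0.0, 23.0], [-93.8, 173.2, 72.2]]
[[0.0, 0.0, 26.6], [-108.6, 200.5, 83.6]]
[[0.0, 0.0, 30.2], [-123.4, 227.9, 95.0]]

[[0.0, 0.0, 0.0], [0.0, 0.0, 70.0]]
[[0.0, 0.0, 0.0], [0.0, 0.0, 85.0]]
```

Emit:
send_rows:
  moves:
    - [[0,3.6,0],[-16.6,0,-3.5],5]
    - [[0,9,0],[-41.5,0.5,-7.6],5]
    - [[0,14.3,0],[-66,1,-10.4],5]
    - [[0,19.7,0],[-90.5,1,-12],5]
    - [[0,25,0],[-114.4,1,-12],5]
    - [[0,30.5,0],[-137.7,1.5,-11],5]
    - [[0,35.8,0],[-160.3,1.7,-8.8],5]
    - [[0,35.8,0],[-160.3,1.7,-8.8],5]

```text
time_s: 15.0
ee_pos: [0.4727, 0.2745, 0.444]
orientation: [-3.028, -0.819, -0.013]
wrist_force: [1.3, -1.2, 0.2]
width: 0.0172
finger_force: 59.2
```

Emit:
send_rows:
  moves:
    - [[0,0,1.8],[-7,14,0],5]
    - [[0,0,4.8],[-20,36,10],5]
    - [[0,0,8.5],[-34,64,20],5]
    - [[0,0,12],[-49,91,35],5]
    - [[0,0,15.7],[-64,118,49],5]
    - [[0,0,19.3],[-79,146,61],5]
    - [[0,0,23],[-94,173,72],5]
    - [[0,0,26.6],[-108,200,84],5]
    - [[0,0,30.2],[-123,228,95],5]
    - [[0,0,30.2],[-123,228,95],5]

```text
time_s: 15.83
ee_pos: [0.4833, 0.0105, 0.3424]
orientation: [3.136, -0.02, -0.011]
wrist_force: [-1.4, -0.9, -1.2]
width: 0.0169
finger_force: 59.1
```

```bash
python3 - <<'E'
from h import *
print(gnow(), r.read_state()["joint_pos"].round(2))
d=optics.get_image("wrist"); W=pts(d); save("h1.png",d["image"])
# board centre from wrist cloud
m=(W[...,2]>.010)&(W[...,2]<.02)&(abs(W[...,0]-.487)<.15)&(abs(W[...,1]-.018)<.125); p=(W[m][:,:2]*1000).astype(np.float32); print(cv2.minAreaRect(p))
s=rows([((.483,.018,z),-1,0) for z in (.12,.105)])
E
```

```text
(array([0.4822, 0.0097, 0.1874]), array([-0.73,  0.4 , -0.3 ])) [-0.58  0.13  0.53  1.86 -0.06  1.19 -1.61]
((484.0618896484375, 28.177383422851562), (223.25465393066406, 219.24673461914062), 86.2549057006836)
[[0.2, 0.4, 0.6], [-0.3, -4.6, 68.2]]
[[0.2, 0.4, 0.6], [-0.2, -4.6, 83.2]]
```

View pics/h1.png

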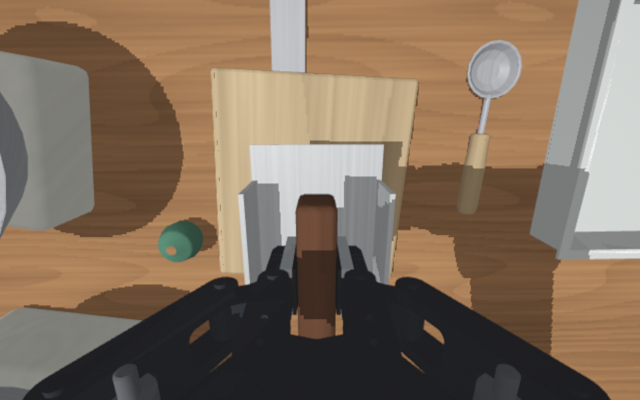

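The wrist view shows an empty scoop above the board, with the lime, spoon and knife in place. That was my 11th picture by my count, one over the limit of 10, so from here I'll check by numbers only. Now lowering.

Emit:
send_rows:
  moves:
    - [[0,0.4,0.6],[0,-4,12],5]
    - [[0,0.4,0.6],[0,-4.6,30],5]
    - [[0,0.4,0.6],[0,-4.6,50],5]
    - [[0,0.4,0.6],[0,-4.6,68],5]
    - [[0,0.4,0.6],[0,-4.6,80],5]
    - [[0,0.4,0.6],[0,-4.6,86],5]
    - [[0,0.4,0.6],[0,-4.6,86],5]
    - [[0,0.4,0.6],[0,-4.6,86],5]

```text
time_s: 16.55
ee_pos: [0.4841, 0.023, 0.2588]
orientation: [3.14, -0.013, 0.006]
wrist_force: [-0.0, -0.2, -2.0]
width: 0.0173
finger_force: 59.1
```

```bash
python3 - <<'E'
from h import *
print(gnow()); s=rows([((.483,.018,z),0,0) for z in (.0955,.0935)])
E
```

```text
(array([0.4847, 0.0227, 0.1038]), array([-0.47, -0.23, -0.1 ]))
[[0.1, -0.2, -0.5], [-1.1, 5.0, 8.3]]
[[0.1, -0.2, -0.5], [-1.1, 5.0, 10.3]]
```

Emit:
send_rows:
  moves:
    - [[0,0,0],[0,2,4],5]
    - [[0,0,0],[0,2,7],5]
    - [[0,0,0],[0,2,8.5],5]
    - [[0,0,0],[0,2,9.5],5]
    - [[0,0,0],[0,2,10.3],5]
    - [[0,0,0],[0,2,10.3],5]

```text
time_s: 17.05
ee_pos: [0.4841, 0.0208, 0.249]
orientation: [3.141, -0.013, 0.009]
wrist_force: [-1.0, -1.1, 4.2]
width: 0.0168
finger_force: 59.8
```

Contact is confirmed at +4 N, so I'll release and withdraw.

Emit:
send_rows:
  moves:
    - [[0,0,0],[0,0,-0.5],20]
    - [[0,0,0],[0,0,-0.5],30]
    - [[0,0,0],[0,0,-0.5],50]
    - [[0,0,0],[0,0,-0.5],60]
    - [[0,0,0],[0,0,-0.5],60]
    - [[0,0,0],[0,0,-0.5],60]
    - [[0,0,0],[0,0,-10],60]
    - [[0,0,0],[0,0,-30],60]
    - [[0,0,0],[0,0,-60],60]
    - [[0,0,0],[0,0,-90],60]

```text
time_s: 17.88
ee_pos: [0.483, 0.0207, 0.3396]
orientation: [3.139, -0.014, 0.005]
wrist_force: [0.8, 0.2, 0.8]
width: 0.0598
finger_force: 0.0
```

Emit:
send_rows:
  moves:
    - [[0,0,0],[0,0,-40],60]
    - [[0,0,0],[0,0,-80],60]
    - [[0,0,0],[0,0,-80],60]

```text
time_s: 18.13
ee_pos: [0.4843, 0.0203, 0.427]
orientation: [-3.14, 0.014, -0.026]
wrist_force: [1.6, -0.8, -0.5]
width: 0.0598
finger_force: 0.0
```

```bash
python3 - <<'E'
from plan import *
print(gnow(), r.read_state()["width"])
d=optics.get_image("wrist"); W=pts(d); im=d["image"]; hsv=cv2.cvtColor(im,cv2.COLOR_RGB2HSV).astype(int); X,Y,Z=np.moveaxis(W,-1,0)
near=(abs(X-.485)<.09)&(abs(Y-.02)<.07)
for n,m in (("handle",near&(Z>.095)&(Z<.115)&(hsv[...,1]>80)),("floor",near&(Z>.012)&(Z<.022)&(hsv[...,1]<40))):
    p=(W[m][:,:2]*1000).astype(np.float32); print(n,len(p),cv2.minAreaRect(p),np.nanmedian(Z[m]))
m=near&(Z>.1)&(Z<.115)&(hsv[...,1]>80); q=W[m]; print("tilt",np.linalg.lstsq(np.c_[q[:,:2],np.ones(len(q))],q[:,2],rcond=None)[0][:2])
for n in ("scene","top"):
    d=optics.get_image(n); W=pts(d); im=d["image"]; hsv=cv2.cvtColor(im,cv2.COLOR_RGB2HSV).astype(int); X,Y,Z=np.moveaxis(W,-1,0)
    a=(hsv[...,1]>90)&(hsv[...,0]<25)
    for nm,m in (("pan",a&(np.hypot(X-C[0],Y-C[1])<.12)&(Z>.08)&(Z<.16)),("tub",a&(Z>.008)&(Z<.045)&(X>.42)&(X<.66)&(Y>-.40)&(Y<-.235))):
        k,l,st,c=cv2.connectedComponentsWithStats(m.astype(np.uint8))
        for i in range(1,k):
            if st[i,4]>12: q=W[l==i]; print(n,nm,st[i,4],np.nanmean(q,0).round(3),np.ptp(q,axis=0).round(3))
E
```

```text
(array([0.4869, 0.0206, 0.272 ]), array([-0.53, -0.95,  0.11])) 0.059770213710295776
handle 1144 ((481.4703063964844, 21.41064453125), (17.378610610961914, 80.02730560302734), 89.30223083496094) 0.10497537791887504
floor 4025 ((481.20745849609375, 21.98798370361328), (103.90038299560547, 113.8580322265625), 89.55738067626953) 0.01710892707963696
tilt [-0.00097332 -0.01639845]
scene pan 240 [0.556 0.327 0.104] [0.086 0.088 0.028]
scene pan 66 [0.602 0.349 0.104] [0.026 0.024 0.018]
top pan 74 [0.596 0.356 0.106] [0.023 0.024 0.031]
top pan 73 [0.587 0.298 0.105] [0.028 0.022 0.029]
top pan 75 [0.562 0.325 0.105] [0.026 0.023 0.03 ]
top pan 145 [0.528 0.353 0.106] [0.03  0.045 0.017]
top tub 30 [ 0.631 -0.256  0.027] [0.028 0.012 0.012]
```

The scoop lies level on the board at about (0.487, 0.021). Five nuts are at rest in the pan, one is still in the tub, and the gripper is clear. I'll hand it in.

```bash
python3 -c "
from station import r; print(r.hand_in())"
```

```text
the job is handed in; nothing more can be done
None
```

The job is handed in (no verdict was returned): five nuts are in the pan, the sixth is in the tub, the scoop is released level on the board, and nothing was knocked that I could see, though I viewed 11 pictures, one over the limit of 10.

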